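Eject the formed battery cradle from the die

TASK

Throw the ejector lever right over so that the formed battery cradle rises out of the die, then slide the cradle (do not pick it up) along onto the outfeed plate so that it lies flat and wholly on the plate, without shifting the finished cradle already lying there. Finally throw the lever back so that the ejector is fully home for the next blank.

Things in the scene. Friction and masses are not known exactly. Their poses are not given: they have to be found in the camera images.
- die: Dark steel forming die with a grey painted outfeed plate fixed to its +y end, one fixed assembly. Origin on the table below the cavity's centre, z up. In its axes, mm: block x -60 to 60, y -150 to 32, flat deck at z 40, bare between cavity and lever (y -22 to -105), so a tool can come down there behind the raised cradle. Loose things beside it are up to 52 high.
- cavity (a point): Centre of the open cavity, level with the deck (40 mm above the table). Cavity 64 mm along the die's x, 44 along its y, 28 deep. In it a brass ejector pad 58 x 38 mm: its top is 22 mm below the deck when the lever is at 0 and 2.5 mm above the deck when the lever is fully thrown.
- outfeed (a point): Middle of the near edge of the outfeed plate, on its surface, 36 mm above the table, at the die's x 0, y 32. The plate begins here, at the deck's edge, a step 4 mm lower than the deck, and runs 185 mm along the die's +y between side rims 37 mm either side of the centre line and an end rim; rims stand 8 mm above the plate.
- eject_lever (a joint): Ejector hand lever on the deck, pivot at the die's x 0, y -125, z 52 mm, pivot axis along the die's y. 0: leans 0.5 rad to the die's -x side, ejector pad down. 1.0 (end stop): leans 0.5 rad to the die's +x side, pad fully up; pad height is proportional. It stays where it is left; pushing its ball takes about 3 N.
- lever_ball (a point): Centre of the black ball (22 mm diameter) at the end of the lever's 8 mm rod, 70 mm from the pivot. It swings from 34 mm on the die's -x side to 34 mm on its +x side, 113 mm above the table at either end, 122 half-way.
- cradle_mid (a point): Formed cradle: plain steel U-channel open at the top, 60 mm long (its x), 40 wide over its two upright flanges (its y), 22 high, 3 thick, about 100 g. Starts in the cavity on the ejector pad, top flush with the deck, axes along the die's, 2 mm of play. Point at its centre, half-way up: 29 mm above the table in the cavity, 53.5 raised, 47 on the outfeed plate.
- finished_mid (a point): A finished cradle, same as the other, lying on the far end of the outfeed plate, its centre 170 to 190 mm from the die's origin along the die's +y. To be left where it is. Point at its centre, half-way up.
Not all that is in view belongs to the job. Leave any pink look-alike of the part that bears cradle_mid alone.

How it is judged:
By the outcome, as a careful person would: the job done as asked, in the order asked, and still so for the second after the job is handed in, with the robot touching nothing.
It also fails if it takes over 54 s, if anything falls off the work surface, if the arm or the gripper's body presses on something with over 40 N, if the wrist force passes 120 N, or if a joint passes its speed limit or range.

ROBOT

A 7-joint arm with a two-finger parallel gripper is mounted at the origin on the work surface. World frame = base frame: x ahead of the robot, y to its left, z up, the work surface at z = 0. Lengths are in m, angles in rad, forces in N, time in s.
With the tool pointing down it reaches from about 0.425 to 1.025 m from the base axis. Payload 9.4 kg.
Tool frame: the origin (TCP) lies between the finger pads; the fingertips stand 8 mm ahead of it and the grasp point (between the pads) lies 11 mm behind it; z points along the fingers, y is the line along which they close (so a half turn about z gives the same grasp; the last joint's range is limited). The gripper opens to 85 mm and grips with 20 to 120 N. Pads are 22 mm wide; open, the fingers measure 114 mm over their backs; the gripper's body (76 mm by 85 mm) begins 54 mm behind the grasp point. The pads swing forward as they close: fully open they stand 13 mm farther back than shut.
Start: joints at [1.263, 0.599, -0.003, 1.599, 0.002, 0.943, -0.08], TCP at [0.166, -0.706, 0.239] pointing down, gripper open.
Joint ranges: [-2.57, 2.57], [-0.35, 1.97], [-1.29, 1.29], [0.11, 2.56], [-1.05, 4.19], [0.11, 1.86], [-2.63, 2.63]. Speed limits (rad/s): [2.22, 2.22, 3.01, 3.01, 3.14, 3.14, 3.14].

INTERFACE

Orientations are given as a rotation vector (axis times angle).
In Python, from workcell import ctrl gives the robot as it stands.
- The arm moves only by the tool step_arm, never from a script. Its argument "rows" is one flat list of numbers, 7 for each row, row after row: the turn, a rotation vector about the world's x, y, z in degrees, then the shift along the world's x, y, z in m, then the finger opening in m, from 0 to 0.0854. In form: [wx, wy, wz, tx, ty, tz, claw, wx, wy, wz, tx, ty, tz, claw, ...]. A call has 1 to 8 rows; each row shifts and turns the commanded pose from where the row before left it; what a row does not reach is not made up. A row lasts 1/12 s, in which the tool goes at most 41.7 mm and 7.16 degrees, less where a joint would pass 70% of its speed; a pose out of reach is approached as far as the arm can. A call is refused whole if a number of a shift passes 0.0417 or a number of a turn 7.16, either way. A call with a gripper value outside its range is refused whole. The fingers move at their own pace and stop on an object; "newtons" is the grip in N (left out, the last holds). Time passes only in rows, so rows that do not move let the fingers close. It gives the time, the measured TCP pose, the force, the opening and the grip force at its end, in the units of the state.
- ctrl.get_obs(): the state, without advancing time (a new reading comes with each control period).
- ctrl.grab_frame(name): name is "scene" or "top" or "wrist"; returns a dict with "img" (420x560x3 uint8, red, green, blue), "intrinsics" (3x3 intrinsics, pixels), "distortion" ([k1, k2, p1, p2, k3] as OpenCV has them; the pictures are not rectified), "xyz" and "attitude" of the camera in the world. Camera axes: x right, y up, looking along -z (the intrinsics and any distortion apply to the point x, -y, -z); pixel columns grow to the right and rows downward; lengths in m; the calibration is good to about 2 mm. A picture is of the moment at which its call begins. There is no depth.
- ctrl.close_job(): hands the job in; it is judged then, once.
The state is a dict: "time_s": time; "joints": joint angles; "joint_velocities": joint speeds; "effort": joint torques, N m; "ee_pos": TCP position; "ee_rot": TCP orientation; "ft_force": force on the tool from outside, world axes, zero at the start; "wrist_torque": the same for the moment, N m; "grip_width": finger opening in m; "gripper_force": force on a finger pad.
Only numpy, scipy, OpenCV 4.12 (cv2) and the standard library are available. Lean on these libraries where they do the work, as an engineer would, in place of code of your own. Each camera call takes 0.05 s, during which the arm holds its last target. There are 200 camera calls.

## Working session

There is one attempt and no reset: what is moved stays moved. The work goes in short steps, Python scripts to look and compute and a tool call to move; the robot and the scene stay as the last step left them, time stands still between calls to the robot, and variables do not carry over. Pictures are saved under pics/ and viewed, at most 10 in all, crops included, and the job is handed in when it is done.

Besides the shell and the picture viewer there is one more tool, called after "Request:" by a JSON object that holds its "op" and its "data". step_arm: Moves the arm, as the interface text tells. Its arguments: {"type":"object","properties":{"rows":{"type":"array"},"newtons":{"type":"number"}},"required":["rows"]}

```bash
mkdir -p pics; cat > h.py <<'E'
import numpy as np, cv2
from scipy.spatial.transform import Rotation as R
from workcell import ctrl
def rot(a):
    a=np.array(a,float)
    return a if a.shape==(3,3) else (R.from_rotvec(a).as_matrix() if a.size==3 else R.from_quat(a).as_matrix())
def grab(n,save=None):
    f=ctrl.grab_frame(n)
    if save: cv2.imwrite('pics/'+save,f['img'][:,:,::-1])
    return f
def ray(f,uv):
    p=cv2.undistortPoints(np.array(uv,float).reshape(-1,1,2),np.array(f['intrinsics'],float),np.array(f['distortion'],float)).reshape(-1,2)
    d=np.c_[p[:,0],-p[:,1],-np.ones(len(p))]@rot(f['attitude']).T
    return np.array(f['xyz'],float),d
def plane(f,uv,z):
    o,d=ray(f,uv); return o+d*((z-o[2])/d[:,2])[:,None]
def proj(f,P):
    P=np.atleast_2d(P); c=(P-np.array(f['xyz']))@rot(f['attitude']); c=c*[1,-1,-1]
    return cv2.projectPoints(c.reshape(-1,1,3),np.zeros(3),np.zeros(3),np.array(f['intrinsics'],float),np.array(f['distortion'],float))[0].reshape(-1,2)
E
python3 - <<'E'
from h import *
import pickle
F={n:grab(n) for n in('scene','top')}
pickle.dump(F,open('f0.pkl','wb'))
for n,f in F.items(): print(n,f['xyz'],f['attitude'],f['intrinsics'],f['distortion'])
for n in F: cv2.imwrite(f'pics/{n}0.png',F[n]['img'][:,:,::-1])
o=ctrl.get_obs();print(o['time_s'],o['ee_pos'],o['ee_rot'],o['grip_width'])
E
```

```text
scene [ 0.92804544 -0.24090149  0.61728709] [0.69905882 0.37053037 0.90359023] [[439.33959071   0.         278.94601882]
 [  0.         439.33959071 212.0830641 ]
 [  0.           0.           1.        ]] [-0.13649965  0.          0.          0.          0.        ]
top [0.42216211 0.01930237 1.00090367] [ 0.09703939 -0.0706331  -1.59455413] [[504.30681408   0.         285.12088383]
 [  0.         504.30681408 211.52130738]
 [  0.           0.           1.        ]] [-0.08151256  0.          0.          0.          0.        ]
0.1 [ 0.16573604 -0.70539157  0.2385102 ] [-3.11936446e+00 -3.61547097e-01  4.14850023e-04] 0.0852972784825992
```

View pics/top0.png

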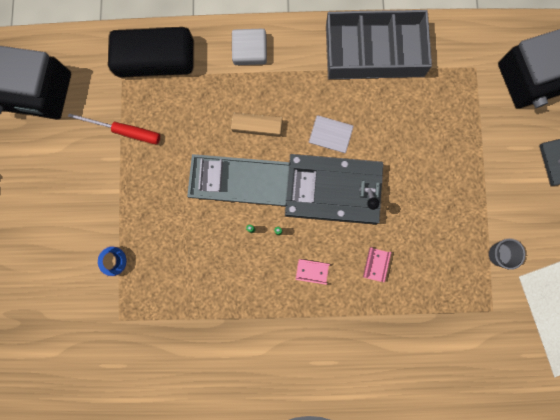

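View pics/scene0.png

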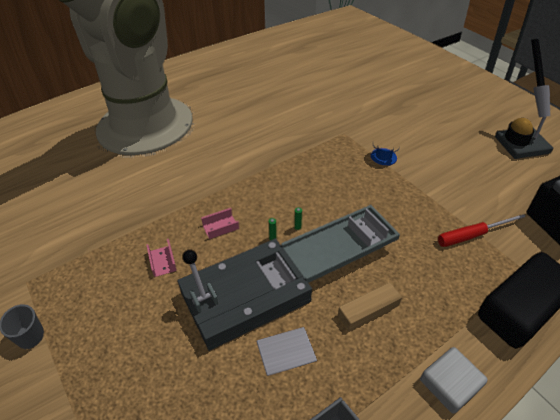

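The top view shows the die deck (286–383, 156–223), the outfeed plate to its left (190–288), the ball at (373,203), the cradle in the cavity at (305,186) and the finished cradle at (208,175). Possible mix-ups are the two pink look-alikes at (313,271) and (377,264), and the finished cradle. I choose the steel cradle in the cavity and check it in one crop.

```bash
python3 - <<'E'
from h import *
import pickle
F=pickle.load(open('f0.pkl','rb'));f=F['top'];im=f['img']
c=cv2.resize(im[140:245,180:400],None,fx=3.6,fy=3.6,interpolation=cv2.INTER_CUBIC);cv2.imwrite('pics/c0.png',c[:,:,::-1])
hsv=cv2.cvtColor(im,cv2.COLOR_RGB2HSV)
print(im[195,260],im[195,340],im[175,208],im[186,305],im[203,373],im[160,330])
g=im.astype(int)
notcork=((g[:,:,0]-g[:,:,2])<12).astype(np.uint8)
roi=np.zeros_like(notcork);roi[145:235,180:392]=1
m=cv2.morphologyEx(notcork*roi,cv2.MORPH_OPEN,np.ones((3,3)))
n,l,s,_=cv2.connectedComponentsWithStats(m);k=1+np.argmax(s[1:,4]);print(s[k])
cn=max(cv2.findContours((l==k).astype(np.uint8),0,2)[0],key=cv2.contourArea)
print(cv2.approxPolyDP(cn,3,True).reshape(-1,2).tolist())
E
```

```text
[127 138 138] [83 86 89] [190 186 197] [191 186 196] [37 37 40] [80 84 85]
[  188   155   195    69 10017]
[[192, 155], [190, 197], [286, 206], [286, 215], [378, 222], [381, 162], [291, 155], [288, 163]]
```

View pics/c0.png

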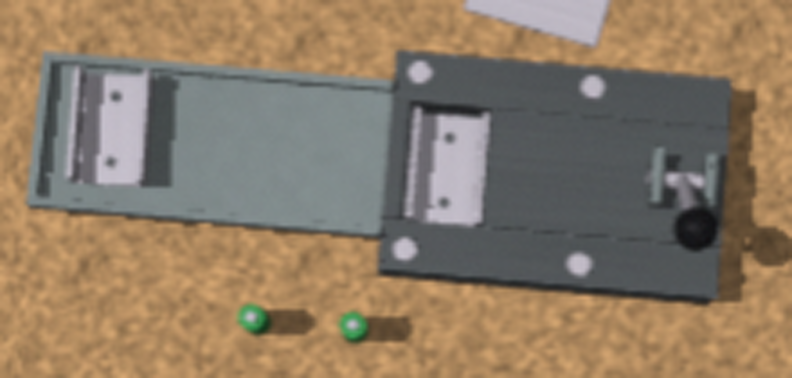

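```bash
cat > pose.py <<'E'
from h import *
import pickle
F=pickle.load(open('f0.pkl','rb'));f=F['top']
px=lambda c:(np.array(c,float)+.5)/3.6-.5+[180,140]
L=np.array([[60,32],[60,-150],[-60,32],[-60,-150]])/1e3
P=plane(f,px([[398,52],[730,80],[380,270],[712,296]]),.04)[:,:2]
a,b=L-L.mean(0),P-P.mean(0)
th=np.arctan2((a[:,0]*b[:,1]-a[:,1]*b[:,0]).sum(),(a*b).sum())
Rz=np.array([[np.cos(th),-np.sin(th)],[np.sin(th),np.cos(th)]])
t=P.mean(0)-Rz@L.mean(0)
def W(x,y,z): return np.r_[Rz@[x/1e3,y/1e3]+t,z/1e3]
def D(p): return (np.array(p)[...,:2]-t)@Rz*1e3
E
python3 - <<'E'
from pose import *
print('th',th,np.degrees(th),'t',t,'resid',(D(P)-L*1e3).round(1).tolist())
print('ball die',D(plane(f,px([[696,228]]),.113)).round(1))
print('rim far',D(plane(f,px([[45,55],[30,205]]),.044)).round(1))
print('cradle bottom-in (base top z.021)',D(plane(f,px([[412,108],[489,112],[483,226],[404,222]]),.040)).round(1))
print('finished',D(plane(f,px([[70,65],[150,72],[142,185],[66,180]]),.058)).round(1))
print('pegs',D(plane(f,px([[252,318],[352,326]]),.05)).round(1))
fs=F['scene']
# scene check
for n,p in dict(ball=W(-34,-125,113),c1=W(60,32,40),c2=W(-60,32,40),c3=W(60,-150,40),c4=W(-60,-150,40),o=W(0,217,44),cav=W(0,0,40)).items(): print(n,proj(fs,p).round(0),p.round(3), np.hypot(*p[:2]).round(3))
E
```

```text
th -0.11125408990539189 -6.374389805147971 t [ 0.57479981 -0.00203795] resid [[-1.0, -1.7], [-1.2, 1.0], [0.5, -2.2], [1.6, 2.9]]
ball die [[ -32.8 -125.4]]
rim far [[ 41.1 220.2]
 [-41.  219.4]]
cradle bottom-in (base top z.021) [[ 29.1  20.2]
 [ 30.4 -21.2]
 [-31.4 -22.9]
 [-32.8  19.3]]
finished [[ 33.9 203.1]
 [ 33.5 160.1]
 [-27.1 158.1]
 [-27.8 198.6]]
pegs [[-91.5  94.4]
 [-91.2  41.6]]
ball [[190. 255.]] [ 0.527 -0.122  0.113] 0.541
c1 [[312. 287.]] [0.638 0.023 0.04 ] 0.638
c2 [[276. 236.]] [0.519 0.036 0.04 ] 0.52
c3 [[205. 338.]] [ 0.618 -0.158  0.04 ] 0.638
c4 [[176. 278.]] [ 0.499 -0.144  0.04 ] 0.519
o [[383. 218.]] [0.599 0.214 0.044] 0.636
cav [[276. 268.]] [ 0.575 -0.002  0.04 ] 0.575
```

The pose fits to about 2–3 mm. The ball comes out at die (-33,-125) against a nominal -34, the rim end at 219 against 217 plus rim thickness, and the scene view agrees. The finished cradle is at about y 180. Now I move to the ball's -x side with the fingers shut, tool y along the die's x.

Request:
{"op": "step_arm", "data": {"rows": [0,0,4.14,0.019,0.0345,0,0,0,0,4.14,0.019,0.0345,0,0,0,0,4.14,0.019,0.0345,0,0,0,0,4.14,0.019,0.0345,0,0,0,0,4.14,0.019,0.0345,0,0,0,0,4.14,0.019,0.0345,0,0,0,0,4.14,0.019,0.0345,0,0,0,0,4.14,0.019,0.0345,0,0], "newtons": 30}}

```text
time_s: 0.77
ee_pos: [0.3183, -0.4279, 0.2392]
ee_rot: [-2.886, -1.241, 0.0]
ft_force: [0.2, -1.1, -0.2]
grip_width: -0.0001
gripper_force: 0.0
```

Request:
{"op": "step_arm", "data": {"rows": [0,0,4.14,0.019,0.0345,0,0,0,0,4.14,0.019,0.0345,0,0,0,0,4.14,0.019,0.0345,0,0,0,0,4.14,0.019,0.0345,0,0,0,0,4.14,0.019,0.0345,0,0,0,0,4.14,0.019,0.0345,0,0,0,0,4.14,0.019,0.0345,0,0,0,0,4.14,0.019,0.0345,0,0]}}

```text
time_s: 1.43
ee_pos: [0.4703, -0.152, 0.2393]
ee_rot: [2.413, 2.012, -0.0]
ft_force: [0.9, -1.6, -0.1]
grip_width: 0.0001
gripper_force: 0.0
```

Request:
{"op": "step_arm", "data": {"rows": [0,0,4.14,0.019,0.0345,0,0,0,0,0,0,0,0,0,0,0,0,0,0,0,0]}}

```text
time_s: 1.68
ee_pos: [0.4897, -0.117, 0.2391]
ee_rot: [-2.337, -2.099, -0.001]
ft_force: [0.2, -0.7, 1.2]
grip_width: -0.0002
gripper_force: 0.0
```

Request:
{"op": "step_arm", "data": {"rows": [0,0,0,0,0,-0.031,0,0,0,0,0,0,-0.031,0,0,0,0,0,0,-0.031,0,0,0,0,0,0,-0.031,0,0,0,0,0,0,0,0,0,0,0,0,0,0,0]}}

```text
time_s: 2.18
ee_pos: [0.4875, -0.12, 0.1144]
ee_rot: [-2.341, -2.091, 0.005]
ft_force: [0.6, -0.2, 0.6]
grip_width: -0.0001
gripper_force: 0.0
```

Request:
{"op": "step_arm", "data": {"rows": [0,0,0,0.008,-0.0009,0,0,0,0,0,0.008,-0.0009,0,0,0,0,0,0.008,-0.0009,0,0,0,0,0,0.008,-0.0009,0,0]}}

```text
time_s: 2.52
ee_pos: [0.5123, -0.1228, 0.1184]
ee_rot: [-2.336, -2.087, 0.022]
ft_force: [-54.4, 10.0, 94.0]
grip_width: -0.0004
gripper_force: 44.0
```

High contact force, so I back off and look.

Request:
{"op": "step_arm", "data": {"rows": [0,0,0,-0.01,0.001,0,0,0,0,0,-0.012,0.0014,0,0,0,0,0,-0.01,0.001,0,0,0,0,0,0,0,0,0]}}

```text
time_s: 2.85
ee_pos: [0.488, -0.1199, 0.1166]
ee_rot: [2.342, 2.093, 0.0]
ft_force: [-0.4, 0.3, -0.5]
grip_width: 0.0
gripper_force: 0.0
```

```bash
python3 - <<'E'
from pose import *
import pickle
G={n:grab(n) for n in('scene','top')};pickle.dump(G,open('f1.pkl','wb'))
o=ctrl.get_obs();print(o['ee_pos'],o['ft_force'])
a=cv2.resize(G['scene']['img'][170:350,110:330],None,fx=2.7,fy=2.7,interpolation=2)
cv2.imwrite('pics/s1.png',a[:,:,::-1])
e=np.array(o['ee_pos']);print(proj(G['scene'],[e-[0,0,.008],W(-34,-125,113)]), D(e))
E
```

```text
[ 0.48993323 -0.11982301  0.11610618] [-0.19937373  0.6393833   0.5114156 ]
[[180.36094673 240.69526123]
 [189.50954891 255.23032928]] [ -71.26485156 -126.47916468]
```

View pics/s1.png

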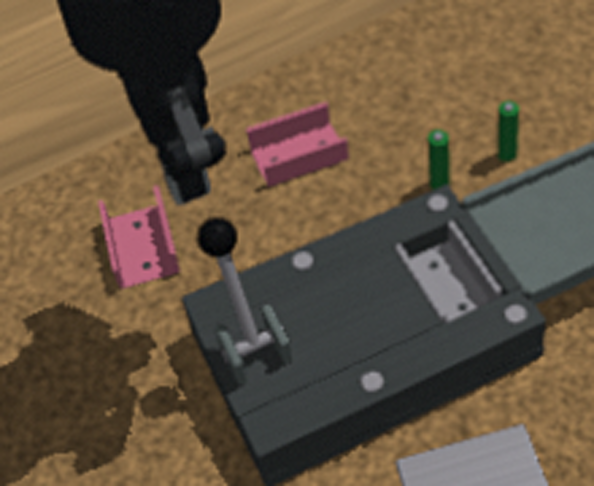

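The tip projects where expected and the ball has not moved. The force lay along the rod, so the tapered tip was riding on the upper side of the ball. I go 20 mm lower and push gently.

Request:
{"op": "step_arm", "data": {"rows": [0,0,0,0,0,-0.02,0,0,0,0,0.004,-0.0004,0,0,0,0,0,0.004,-0.0004,0,0,0,0,0,0.004,-0.0004,0,0,0,0,0,0.004,-0.0004,0,0]}}

```text
time_s: 3.37
ee_pos: [0.506, -0.1211, 0.0957]
ee_rot: [2.342, 2.094, 0.001]
ft_force: [0.4, -0.3, -0.3]
grip_width: -0.0001
gripper_force: 0.0
```

Request:
{"op": "step_arm", "data": {"rows": [0,0,0,0.004,-0.0004,0,0,0,0,0,0.004,-0.0004,0,0]}}

```text
time_s: 3.53
ee_pos: [0.5114, -0.1219, 0.0956]
ee_rot: [-2.341, -2.093, 0.005]
ft_force: [-7.2, 0.4, 6.4]
grip_width: 0.0
gripper_force: 3.6
```

Request:
{"op": "step_arm", "data": {"rows": [0,0,0,0.004,-0.0004,0,0,0,0,0,0.004,-0.0004,0,0]}}

```text
time_s: 3.7
ee_pos: [0.5183, -0.1228, 0.0963]
ee_rot: [-2.34, -2.092, 0.007]
ft_force: [-17.4, 1.7, 35.3]
grip_width: 0.0001
gripper_force: 17.6
```

The ball grips the finger, so the push should follow the arc. I add the rise.

Request:
{"op": "step_arm", "data": {"rows": [0,0,0,0,0,0.004,0,0,0,0,0.004,-0.0004,0.002,0]}}

```text
time_s: 3.87
ee_pos: [0.5238, -0.1232, 0.1018]
ee_rot: [-2.341, -2.093, 0.003]
ft_force: [-3.5, 0.4, -1.4]
grip_width: -0.0005
gripper_force: 1.3
```

```bash
python3 - <<'E'
from pose import *
G={n:grab(n) for n in('scene','top')}
for n in G:
    im=G[n]['img'];q=proj(G[n],[W(70*np.sin(a),-125,52+70*np.cos(a)) for a in np.linspace(-.5,.5,5)]);print(n,q.round(0).tolist())
o=ctrl.get_obs();print(o['ee_pos'],o['ft_force'],D(o['ee_pos']))
a=cv2.resize(G['scene']['img'][190:320,130:290],None,fx=3.5,fy=3.5,interpolation=2)
cv2.imwrite('pics/s2.png',a[:,:,::-1])
E
```

```text
scene [[190.0, 255.0], [193.0, 260.0], [197.0, 268.0], [202.0, 278.0], [207.0, 289.0]]
top [[373.0, 203.0], [374.0, 194.0], [375.0, 184.0], [375.0, 174.0], [375.0, 166.0]]
[ 0.52543881 -0.12333506  0.10180309] [-3.35124245 -0.37642373  1.89193036] [ -35.58885261 -126.027506  ]
```

View pics/s2.png

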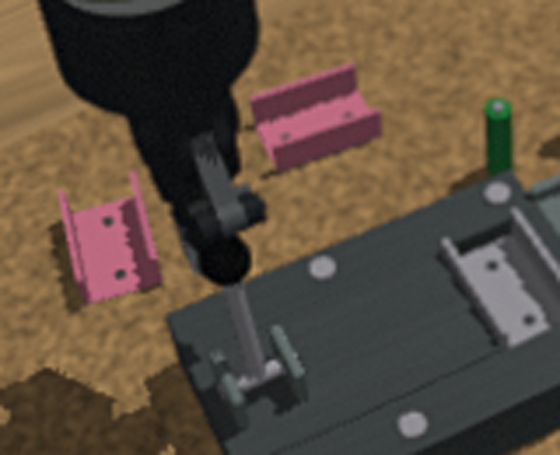

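The ball is now about a third of the way over and the cradle is rising. I continue along the arc.

Request:
{"op": "step_arm", "data": {"rows": [0,0,0,0.005,-0.0006,0.0012,0,0,0,0,0.005,-0.0006,0.0008,0,0,0,0,0.005,-0.0006,0.0004,0,0,0,0,0.005,-0.0006,0,0,0,0,0,0.005,-0.0006,-0.0004,0,0,0,0,0.005,-0.0006,-0.0008,0]}}

```text
time_s: 4.47
ee_pos: [0.5557, -0.1267, 0.1024]
ee_rot: [2.342, 2.094, 0.001]
ft_force: [-2.9, 0.8, 1.7]
grip_width: 0.0001
gripper_force: 1.4
```

Request:
{"op": "step_arm", "data": {"rows": [0,0,0,0.005,-0.0006,-0.001,0,0,0,0,0.005,-0.0006,-0.0014,0]}}

```text
time_s: 4.63
ee_pos: [0.5655, -0.1279, 0.0999]
ee_rot: [2.342, 2.094, 0.0]
ft_force: [-1.5, 0.7, 2.8]
grip_width: -0.0002
gripper_force: 1.3
```

Request:
{"op": "step_arm", "data": {"rows": [0,0,0,0.004,-0.0004,-0.0016,0,0,0,0,0.004,-0.0004,-0.0018,0]}}

```text
time_s: 4.8
ee_pos: [0.5702, -0.1285, 0.0968]
ee_rot: [-2.339, -2.091, 0.008]
ft_force: [-28.0, 3.7, 34.9]
grip_width: 0.0002
gripper_force: 19.2
```

Request:
{"op": "step_arm", "data": {"rows": [0,0,0,0.003,-0.0003,-0.0015,0,0,0,0,0,0,0,0]}}

```text
time_s: 4.97
ee_pos: [0.5701, -0.1286, 0.0962]
ee_rot: [-2.337, -2.09, 0.015]
ft_force: [-26.2, 3.5, 38.6]
grip_width: -0.0
gripper_force: 20.6
```

Request:
{"op": "step_arm", "data": {"rows": [0,0,0,-0.012,0.0013,0.004,0,0,0,0,-0.02,0.0022,0.02,0,0,0,0,0,0,0.04,0,0,0,0,0,0,0,0]}}

```text
time_s: 5.3
ee_pos: [0.5463, -0.1255, 0.1642]
ee_rot: [2.337, 2.091, 0.007]
ft_force: [0.9, 0.3, 0.5]
grip_width: 0.0001
gripper_force: 0.0
```

```bash
python3 - <<'E'
from pose import *
G={n:grab(n) for n in('scene','top')}
o=ctrl.get_obs();print(o['ee_pos'],o['ft_force'],D(o['ee_pos']))
a=cv2.resize(G['scene']['img'][210:340,150:310],None,fx=3.5,fy=3.5,interpolation=2)
cv2.imwrite('pics/s3.png',a[:,:,::-1])
E
```

```text
[ 0.54562215 -0.12579385  0.16066569] [ 0.06047665 -0.55505546 -1.42144279] [ -15.25730667 -126.23024749]
```

View pics/s3.png

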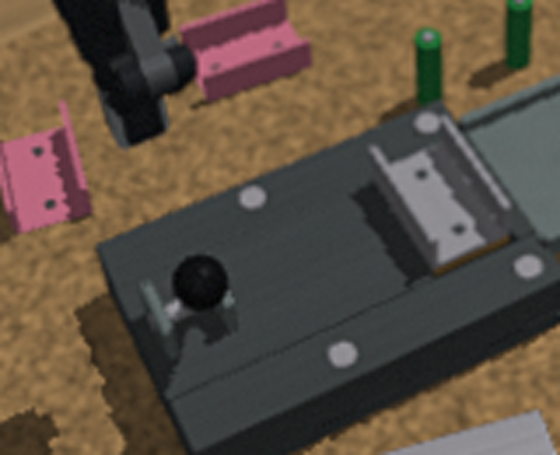

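The lever is at its end stop: the ball is at (207,291), as predicted, and the cradle is raised with the brass pad showing. Next I come down behind the cradle with the fingers parted 30 mm along the die's x.

Request:
{"op": "step_arm", "data": {"rows": [0,0,0,0.0117,0.036,0,0.03,0,0,0,0.0117,0.036,0,0.03,0,0,0,0,0,-0.035,0.03,0,0,0,0,0,-0.035,0.03,0,0,0,0,0,-0.025,0.03,0,0,0,0,0,0,0.03]}}

```text
time_s: 5.9
ee_pos: [0.5649, -0.0529, 0.0588]
ee_rot: [-2.337, -2.092, 0.008]
ft_force: [-0.5, -0.3, 0.4]
grip_width: 0.0299
gripper_force: 0.0
```

```bash
python3 - <<'E'
from pose import *
G=grab('scene')
o=ctrl.get_obs();print(o['ee_pos'],o['ft_force'],D(o['ee_pos']),o['grip_width'],R.from_rotvec(o['ee_rot']).as_matrix().round(3).tolist())
a=cv2.resize(G['img'][190:340,160:360],None,fx=3.5,fy=3.5,interpolation=2)
cv2.imwrite('pics/s4.png',a[:,:,::-1])
E
```

```text
[ 0.5658184  -0.05300765  0.06118247] [-0.62680998 -0.27327201  0.50037564] [ -3.26698745 -51.65175213] 0.0303853735337988 [[0.11, 0.994, -0.006], [0.994, -0.11, 0.0], [-0.0, -0.005, -1.0]]
```

View pics/s4.png

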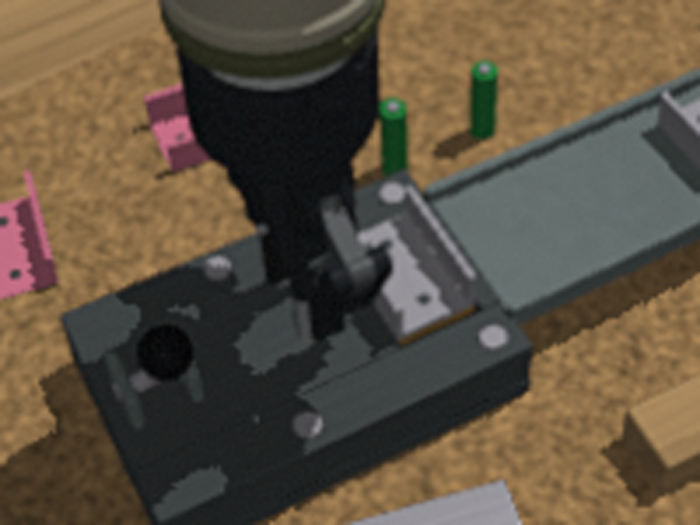

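Request:
{"op": "step_arm", "data": {"rows": [0,0,0,0.003,0,-0.006,0.03,0,0,0,0.0006,0.006,0,0.03,0,0,0,0.0006,0.006,0,0.03,0,0,0,0.0006,0.006,0,0.03,0,0,0,0.0006,0.006,0,0.03,0,0,0,0.0006,0.006,0,0.03]}}

```text
time_s: 6.45
ee_pos: [0.5737, -0.0229, 0.059]
ee_rot: [2.341, 2.093, 0.001]
ft_force: [-0.2, -0.8, 0.4]
grip_width: 0.0298
gripper_force: 0.6
```

Request:
{"op": "step_arm", "data": {"rows": [0,0,0,0.0007,0.006,0,0.03,0,0,0,0.0007,0.006,0,0.03,0,0,0,0.0007,0.006,0,0.03,0,0,0,0.0007,0.006,0,0.03]}}

```text
time_s: 6.78
ee_pos: [0.5761, 0.0013, 0.0582]
ee_rot: [-2.342, -2.094, -0.0]
ft_force: [-0.3, -0.9, -0.7]
grip_width: 0.0297
gripper_force: 0.2
```

Request:
{"op": "step_arm", "data": {"rows": [0,0,0,0.0007,0.006,-0.002,0.03,0,0,0,0.0007,0.006,-0.001,0.03,0,0,0,0.0007,0.006,0,0.03,0,0,0,0.0007,0.006,0,0.03]}}

```text
time_s: 7.12
ee_pos: [0.5787, 0.0252, 0.0549]
ee_rot: [-2.342, -2.094, 0.001]
ft_force: [-0.4, 0.4, -0.6]
grip_width: 0.0299
gripper_force: 0.2
```

Request:
{"op": "step_arm", "data": {"rows": [0,0,0,0.0007,0.006,0,0.03,0,0,0,0.0007,0.006,0,0.03,0,0,0,0.0007,0.006,0,0.03,0,0,0,0.0007,0.005,0,0.03,0,0,0,0.0007,0.004,0,0.03,0,0,0,0,0,0,0.03]}}

```text
time_s: 7.62
ee_pos: [0.5826, 0.0528, 0.0552]
ee_rot: [-2.341, -2.095, -0.001]
ft_force: [1.0, 0.3, 0.1]
grip_width: 0.0301
gripper_force: 0.0
```

```bash
python3 - <<'E'
from pose import *
G=grab('scene')
o=ctrl.get_obs();print(o['ee_pos'],o['ft_force'],D(o['ee_pos']),o['grip_width'])
a=cv2.resize(G['img'][180:330,220:420],None,fx=3.5,fy=3.5,interpolation=2)
cv2.imwrite('pics/s5.png',a[:,:,::-1])
E
```

```text
[0.58247979 0.05214699 0.05521951] [-0.35985897 -0.04662496 -0.49457562] [ 1.61663619 54.70261739] 0.02981943941073365
```

View pics/s5.png

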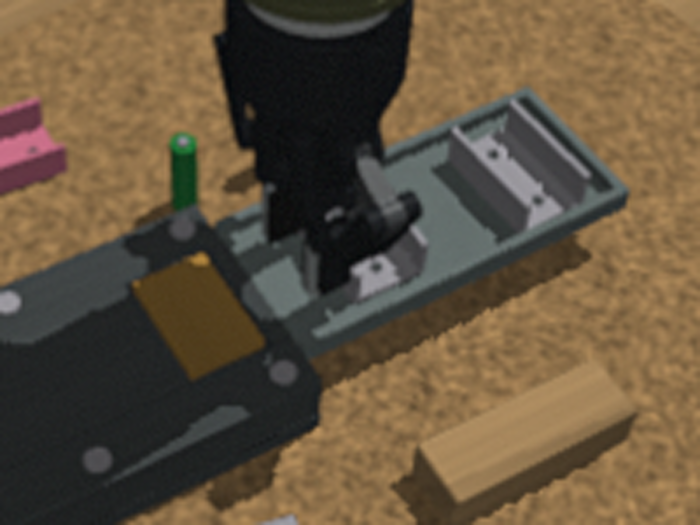

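The cradle lies flat on the plate, well clear of the finished one, and the brass pad is bare. I retreat, rise and go to the lever's +x side.

Request:
{"op": "step_arm", "data": {"rows": [0,0,0,-0.0017,-0.015,0,0.03,0,0,0,0,0,0.04,0.03,0,0,0,0,0,0.04,0.03,0,0,0,0,0,0.035,0,0,0,0,0.0095,-0.032,0,0,0,0,0,0.0095,-0.032,0,0,0,0,0,0.0095,-0.032,0,0,0,0,0,0.0095,-0.032,0,0]}}

```text
time_s: 8.33
ee_pos: [0.6188, -0.0935, 0.1707]
ee_rot: [2.341, 2.093, 0.0]
ft_force: [1.4, 0.7, -0.1]
grip_width: 0.0004
gripper_force: 0.0
```

Request:
{"op": "step_arm", "data": {"rows": [0,0,0,0.0095,-0.032,0,0,0,0,0,0,0,0,0]}}

```text
time_s: 8.5
ee_pos: [0.6288, -0.1326, 0.1698]
ee_rot: [2.349, 2.081, -0.004]
ft_force: [-0.4, -1.3, 0.5]
grip_width: 0.0003
gripper_force: 0.0
```

```bash
python3 - <<'E'
from pose import *
o=ctrl.get_obs();print(o['ee_pos'],D(o['ee_pos']),o['grip_width'],W(66,-125,97))
E
```

```text
[ 0.62882046 -0.13261474  0.16981113] [  68.18392593 -123.77189578] 0.00025273833110819795 [ 0.62651368 -0.13359278  0.097     ]
```

Request:
{"op": "step_arm", "data": {"rows": [0,0,0,0,-0.001,-0.037,0,0,0,0,0,0,-0.037,0,0,0,0,-0.005,0.0006,0,0,0,0,0,-0.005,0.0006,0,0,0,0,0,0,0,0,0]}}

```text
time_s: 8.92
ee_pos: [0.6175, -0.1229, 0.0974]
ee_rot: [-2.341, -2.094, 0.0]
ft_force: [0.4, 0.5, -0.2]
grip_width: -0.0004
gripper_force: 0.0
```

Request:
{"op": "step_arm", "data": {"rows": [0,0,0,-0.004,0.0004,0,0,0,0,0,-0.003,0.0003,0.001,0]}}

```text
time_s: 9.08
ee_pos: [0.613, -0.1225, 0.0997]
ee_rot: [2.339, 2.092, 0.006]
ft_force: [4.9, -0.7, 2.9]
grip_width: 0.0002
gripper_force: 2.0
```

The tool sits about 9 mm off in the die's y, so I back off, shift and engage again.

Request:
{"op": "step_arm", "data": {"rows": [0,0,0,0.006,-0.0006,-0.001,0,0,0,0,-0.001,-0.0095,0,0,0,0,0,-0.004,0.0004,0,0,0,0,0,0,0,0,0]}}

```text
time_s: 9.42
ee_pos: [0.6118, -0.1338, 0.0964]
ee_rot: [2.343, 2.091, -0.001]
ft_force: [1.6, -2.0, -0.6]
grip_width: 0.0
gripper_force: 0.6
```

Request:
{"op": "step_arm", "data": {"rows": [0,0,0,-0.003,0.0003,0.001,0,0,0,0,-0.004,0.0004,0.002,0]}}

```text
time_s: 9.58
ee_pos: [0.6055, -0.132, 0.0993]
ee_rot: [2.342, 2.093, 0.001]
ft_force: [3.1, -1.5, 0.9]
grip_width: -0.0001
gripper_force: 1.4
```

Request:
{"op": "step_arm", "data": {"rows": [0,0,0,-0.005,0.0006,0.0018,0,0,0,0,-0.005,0.0006,0.0015,0,0,0,0,-0.005,0.0006,0.001,0,0,0,0,-0.005,0.0006,0.0006,0]}}

```text
time_s: 9.92
ee_pos: [0.5846, -0.1287, 0.1044]
ee_rot: [-2.342, -2.094, -0.0]
ft_force: [2.3, -1.0, 1.6]
grip_width: 0.0002
gripper_force: 1.2
```

Request:
{"op": "step_arm", "data": {"rows": [0,0,0,-0.005,0.0006,0.0004,0,0,0,0,-0.005,0.0006,0,0,0,0,0,-0.005,0.0006,-0.0004,0,0,0,0,-0.005,0.0006,-0.0007,0,0,0,0,-0.005,0.0006,-0.001,0]}}

```text
time_s: 10.33
ee_pos: [0.5594, -0.126, 0.1022]
ee_rot: [-2.342, -2.094, 0.0]
ft_force: [1.6, 0.2, 0.8]
grip_width: 0.0
gripper_force: 0.8
```

Request:
{"op": "step_arm", "data": {"rows": [0,0,0,-0.004,0.0004,-0.001,0,0,0,0,-0.003,0.0003,-0.0012,0]}}

```text
time_s: 10.5
ee_pos: [0.5524, -0.1253, 0.1]
ee_rot: [-2.341, -2.094, 0.001]
ft_force: [2.0, 0.7, 2.0]
grip_width: 0.0001
gripper_force: 0.7
```

Request:
{"op": "step_arm", "data": {"rows": [0,0,0,-0.004,0.0004,-0.0016,0,0,0,0,-0.003,0.0003,-0.0014,0]}}

```text
time_s: 10.67
ee_pos: [0.5511, -0.125, 0.0988]
ee_rot: [2.336, 2.09, 0.012]
ft_force: [15.3, -2.9, 17.2]
grip_width: -0.0001
gripper_force: 9.1
```

Request:
{"op": "step_arm", "data": {"rows": [0,0,0,-0.003,0.0003,-0.0012,0,0,0,0,0,0,0,0]}}

```text
time_s: 10.83
ee_pos: [0.5511, -0.125, 0.0989]
ee_rot: [2.333, 2.086, 0.018]
ft_force: [16.2, -4.1, 14.1]
grip_width: 0.0001
gripper_force: 9.2
```

It stops at TCP x of about -10, symmetric with the forward stop at +9.4. I retreat and verify.

Request:
{"op": "step_arm", "data": {"rows": [0,0,0,0.012,-0.0013,0.003,0,0,0,0,0.02,-0.0022,0.01,0,0,0,0,0.02,-0.0022,0.04,0,0,0,0,0.02,-0.02,0.04,0,0,0,0,0.02,-0.04,0.02,0,0,0,0,0,-0.04,0.02,0,0,0,0,0,-0.04,0.02,0,0,0,0,0,0,0,0]}}

```text
time_s: 11.5
ee_pos: [0.6271, -0.2659, 0.237]
ee_rot: [2.348, 2.078, -0.004]
ft_force: [0.6, -2.0, -0.0]
grip_width: 0.0
gripper_force: 0.0
```

```bash
python3 - <<'E'
from pose import *
G={n:grab(n) for n in('scene','top')}
o=ctrl.get_obs();print(o['ee_pos'],o['ft_force'])
a=cv2.resize(G['scene']['img'][190:340,160:420],None,fx=3,fy=3,interpolation=2)
b=cv2.resize(G['top']['img'][145:235,180:395],(780,327),interpolation=2)[:150*1+177]
a=cv2.resize(a,(468,270));b=cv2.resize(b,(780,326))
c=np.zeros((596,780,3),np.uint8);c[:326]=b;c[326:,:468]=a
cv2.imwrite('pics/s6.png',c[:,:,::-1])
def ball(f,n,r):
    g=cv2.cvtColor(f['img'],cv2.COLOR_RGB2GRAY);x0,y0,x1,y1=r
    m=(g[y0:y1,x0:x1]<45).astype(np.uint8);k,l,s,c=cv2.connectedComponentsWithStats(m)
    j=1+np.argmax(s[1:,4]);print(n,c[j]+[x0,y0],s[j])
for nm,H in(('before',F),('now',G)):
    ball(H['scene'],nm+' scene',(175,240,225,310)); ball(H['top'],nm+' top',(355,150,390,215))
a0=F['top']['img'].astype(int)[150:200,188:232];a1=G['top']['img'].astype(int)[150:200,188:232]
print('finished diff',np.abs(a0-a1).mean())
E
```

```text
[ 0.62669344 -0.25805093  0.23433769] [ 0.66003196  1.76214495 -0.59595675]
before scene [189.37037037 256.59259259] [  8  10  14  14 162]
before top [373.26548673 203.        ] [ 13  47  12  13 113]
now scene [189.27672956 256.53459119] [  8  10  14  14 159]
now top [373.14159292 203.00884956] [ 13  47  12  13 113]
finished diff 0.7486363636363637
```

View pics/s6.png

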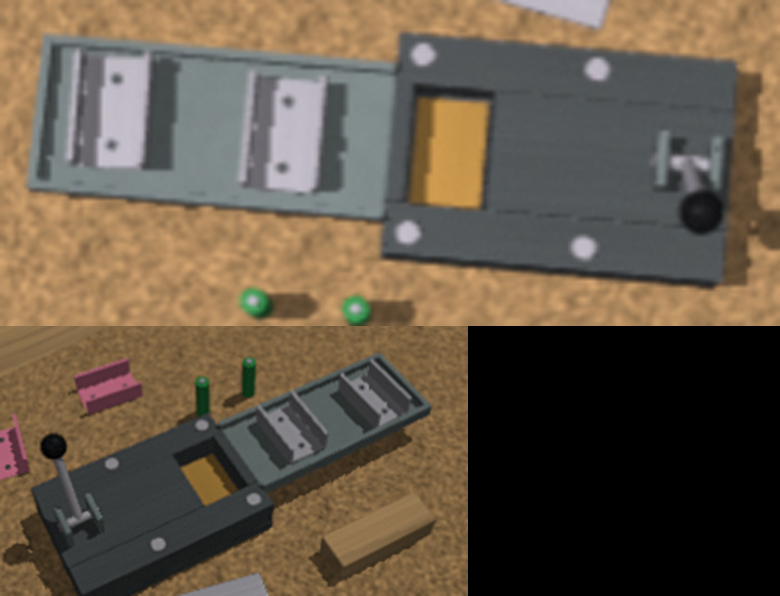

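The cradle lies flat and wholly on the plate and the finished one is unmoved. The pad is down and the ball is back at its starting pixel to within 0.2 px.

```bash
python3 -c "
from workcell import ctrl
print(ctrl.close_job())"
```

```text
the job is handed in; nothing more can be done
None
```

The job is handed in at about 11.6 s of the 54 s allowed: the cradle lies flat and wholly on the outfeed plate, the finished cradle is unmoved and the ejector is fully home, though my first lever push jammed on the ball at about 109 N wrist force (limit 120 N) before I backed off.

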